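# Load two drying cartridges behind a push-push hatch

### The arm

A 6-joint arm with a two-finger parallel gripper is mounted at the origin on the work surface. World frame = base frame: x ahead of the robot, y to its left, z up, the work surface at z = 0. Lengths are in m, angles in rad, forces in N, time in s.
With the tool pointing down it reaches from about 0.3 to 0.75 m from the base axis. Payload 8.5 kg.
Tool frame: the origin (TCP) lies on the centre line of the jaws, within the pads' length; the fingertips stand 25 mm ahead of it and the grasp point (between the pads) lies 6 mm ahead of it (tip_reach is the distance from the TCP to the fingertips, in m); y points along the fingers, x is the direction in which the jaws open and shut, and the axes are right-handed (so a half turn about y gives the same grasp; the last joint's range is limited). The gripper opens to 88 mm and grips with 3 to 60 N. Pads are 18 mm wide; open, the fingers measure 123 mm over their backs; the gripper's body (75 mm by 187 mm) begins 45 mm behind the grasp point.
Start: joints at [-1.402, 0.381, 1.297, -0, 1.464, -0.215], TCP at [0.206, -0.51, 0.264] pointing down, gripper open.
Joint ranges: [-3.11, 3.11], [-0.89, 2.33], [0.22, 2.48], [-1.42, 4.56], [0.17, 2.85], [-2.88, 2.88]. Speed limits (rad/s): [2.39, 2.39, 3.14, 3.14, 3.14, 3.14].

### API

Orientations are given as a rotation vector (axis times angle).
In Python, from cell import state, camera, calibration, sign_off, tip_reach gives the robot as it stands.
- The arm moves only by the shell command python3 -m handwheel 'ROWS' [OPENING]. ROWS is JSON, a list of rows, each a list of 2 entries, a list of its own where there are three numbers: the shift along the tool's x, y, z in units of 40 cm (1.0 is 40 cm), then the turn, a rotation vector about the tool's x, y, z in units of 0.1 rad (1.0 is 0.1 rad). A call has 1 to 20 rows; each row shifts and turns the pose as measured when the row begins, along the tool's axes as they then stand; what a row does not reach is not made up. A row lasts 1/8 s, in which the tool goes at most 62.5 mm and 10.7 degrees, less where a joint would pass 70% of its speed; a pose out of reach is approached as far as the arm can. A call with a number of a shift or a turn outside -1 to 1 is refused whole. A call with a gripper value outside its range is refused whole. OPENING is the closure, from 0 (fully open) to 1 (shut), set as the call begins (- or left out, the last holds). The fingers move at their own pace and stop on an object; the grip force is fixed at half the most. Time passes only in rows, so rows that do not move let the fingers close. It gives the time, the measured TCP pose, the force and the opening at its end, in the units of the state.
- state(): the state, without advancing time (a new reading comes with each control period).
- camera(name): name is "scene" or "side" or "wrist"; returns the picture (420x560x3 uint8, red, green, blue); there is no depth.
- calibration(name): a dict with "fovy" (degrees; the focal length in pixels is half the picture's height over the tangent of half this angle, whatever the lens; pixels are square), "cx", "cy" (the principal point, pixels), "distortion" ([k1, k2, p1, p2, k3] as OpenCV has them; the pictures are not rectified), "rvec" (rotation vector, rad) and "tvec" (3), from world to camera coordinates, as OpenCV has them. Camera axes: x right, y down, z forward; pixel columns grow to the right and rows downward; lengths in m; the calibration is good to about 2 mm. A picture is of the moment at which its call begins: read the wrist's pose just before it. calibration takes no time and is no camera call; for the wrist camera it gives the pose at the moment of the call.
- sign_off(): hands the job in, once; it reports no verdict.
The state is a dict: "time_s": time; "joint_positions": joint angles; "joint_vel": joint speeds; "effort": joint torques, N m; "tool_pos": TCP position; "ee_rot": TCP orientation; "force": force on the tool from outside, world axes, zero at the start; "torque": the same for the moment, N m; "gripper_width": opening from 0.0 (shut) to 1.0 (fully open).
Only numpy, scipy, OpenCV 4.12 (cv2) and the standard library are available. Lean on these libraries where they do the work, as an engineer would, in place of code of your own. Each camera call takes 0.05 s, during which the arm holds its last target. There are 200 camera calls.

### The job

Press the instrument's clear hatch so that it springs open, lay the two orange drying cartridges one after the other in the trough and feed them into the tube, the second pushing the first ahead of it, until both are fully home. Then swing the hatch shut and press it until it latches closed, leaving the other things on the bench where they are.

Things in the scene. Friction and masses are not known exactly. Their poses are not given: they have to be found in the camera images.
- instrument: White bench instrument, fixed to the bench, 124 wide (y), 78 high, from x = -108 to 113. Origin at bench height under the tube's mouth; x points from the tube's closed end to the hatch's hinge, z up. For x < 0 a tube under a roof with a clear strip; for 0 < x < 99 a bay under the hatch, 100 wide, floor at z = 22, side walls up to z = 78, rear wall (x = 99 to 113) up to z = 70.
- trough (a point): Centre of a cartridge lying in the trough, ready to be fed: instrument x = 42, y = 0, z = 48; axes as the instrument's. The trough is two thin rails along x in the bay's middle (outer faces 20 apart, tops at z = 37), from the tube to x = 85; they centre a cartridge by themselves with its axis at z = 48. Beside them the bay is empty for fingers, down to its floor at z = 22.
- tube_mouth (a point): Centre of the tube's mouth (orange rim), on its axis, 48 above the bench; axes as the instrument's. The tube runs to -x on the same rails: opening 31 wide, roof 18 above the axis, closed end 94 deep. Two cartridges (100) fill it: fully home, the first touches the closed end (centre 69 inside), the second touches the first (centre 19 inside, 6 still showing outside). Only friction resists.
- hatch_hinge (a point): Middle of the hatch's hinge line (parallel to the instrument's y), at instrument x = 95, z = 75; axes as the instrument's. The hatch is a clear panel 6 thick, 96 wide (y), reaching 91 from the hinge towards -x when shut, upper face then 78 above the bench. To shut it, push its outer face (back) over towards -x and down.
- hatch_pad (a point): Centre of the blue press pad (40 along y x 20) on the hatch's upper face at its free edge, 81 from the hinge line; moves with the hatch. z points out of the upper face (up when shut), x towards the hinge. Push-push latch here: press down to the stop (6 mm; about 3 N, 4 N when shutting; 15 N is plenty) and let go: a latched hatch comes free, an unlatched one stays shut. Less than about 3 mm does nothing.
- hatch (a joint): Hatch angle, rad: 0 latched shut, 2.0 wide open (leaning 25 degrees back beyond the hinge), -0.0765 pressed to its stop. Free, a spring (0.2 N m shut, 0.05 open; damped 0.08 N m s/rad) opens it wide in about a second or two. Pressed to its stop (at least beyond -0.06) and let go, it changes between latched (stays at 0 to 0.02) and free.
- cartridge_a: Drying cartridge, an orange cylinder with white bands at both ends, diameter 26, length 50, about 45 g, both ends alike. Origin at its centre, x along its axis. It lies level on two rails in the pink rack.
- cartridge_b: The other drying cartridge, the same in every way, also in the rack. Either may go in first.
- rack: Pink rack fixed to the bench left or right of the instrument, 150 (x) x 56 (y) x 32 high, origin under its centre. The cartridges lie end to end along its x, centres near x = -33 and 33, axes 36 above the bench, on two rails (outer faces 20 apart, tops at z = 25) over a 10 thick base. Stops 7 thick, 30 wide, tops at z = 32, stand at x = -66, 0, 66. The sides are open for fingers down to the base.
- tip_box: Bystander: pipette tip box, blue-green, 117 x 82 x 80 high with its white tips. Origin under its centre.
- bottle: Bystander: glass bottle with a blue cap, diameter 64, 130 high. Origin under its centre.
- green_rack: Bystander: green tube rack, 90 x 70 x 44 high. Origin under its centre.
Mind the look-alikes: they are no part of the job. Leave any purple or turquoise look-alike of the cartridge_b alone.

How it is judged:
By the outcome, as a careful person would: the job done as asked, in the order asked, and still so for the second after the job is handed in, with the robot touching nothing.
It also fails if it takes over 72 s, if anything falls off the work surface, if the arm or the gripper's body presses on something with over 40 N, if the wrist force passes 120 N, or if a joint passes its speed limit or range.

## Working session

There is one attempt and no reset: what is moved stays moved. The work goes in short steps, Python scripts to look and compute and a shell command to move; the robot and the scene stay as the last step left them, time stands still between calls to the robot, and variables do not carry over. Pictures are saved under pics/ and viewed, about 8 in all and at most 12, crops included, and the job is handed in when it is done.

```bash
ls; mkdir -p pics; python3 - <<'E'
from cell import *
import cv2
print(state(),tip_reach)
for n in("scene","side"):
    im=camera(n); cv2.imwrite(f"pics/{n}0.png",im[:,:,::-1]); print(calibration(n))
E
```

```text
pics
{'time_s': 0.0, 'joint_positions': array([-1.40229763e+00,  3.81174872e-01,  1.29821767e+00,  1.82537139e-05,
        1.46359704e+00, -2.15286879e-01]), 'joint_vel': array([ 0.00029095,  0.00088918,  0.00051683, -0.00081912,  0.00062676,
       -0.00018901]), 'effort': array([-5.83992514e-04, -4.37929022e+01, -2.24559349e+01,  7.13187153e-02,
        3.52461927e-02, -1.24507701e-04]), 'tool_pos': array([ 0.20590674, -0.50975112,  0.26316362]), 'ee_rot': array([-1.36562072,  0.92266333, -0.92109529]), 'force': array([-0.4930692 , -1.53992345, -0.90111836]), 'torque': array([ 0.01103986, -0.01075475,  0.00783166]), 'gripper_width': 0.9970915655252635} 0.025
{'fovy': 56.15800564145199, 'cx': 284.2773306548424, 'cy': 211.74494831810813, 'distortion': array([-0.00336048,  0.        ,  0.        ,  0.        ,  0.        ]), 'rvec': array([ 2.23936221,  1.0368616 , -0.41040032]), 'tvec': array([-0.36284408, -0.29735103,  1.24910298])}
{'fovy': 46.66103522460128, 'cx': 276.6899326152097, 'cy': 209.51963703794394, 'distortion': array([-0.15781998,  0.        ,  0.        ,  0.        ,  0.        ]), 'rvec': array([ 0.63492428, -2.76748263,  0.97841978]), 'tvec': array([0.51184417, 0.27009067, 1.00140662])}
```

View pics/scene0.png

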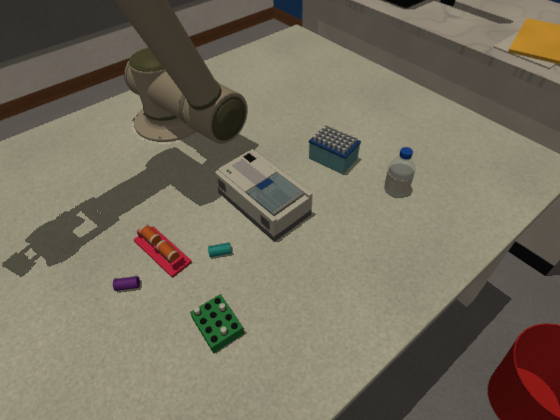

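View pics/side0.png

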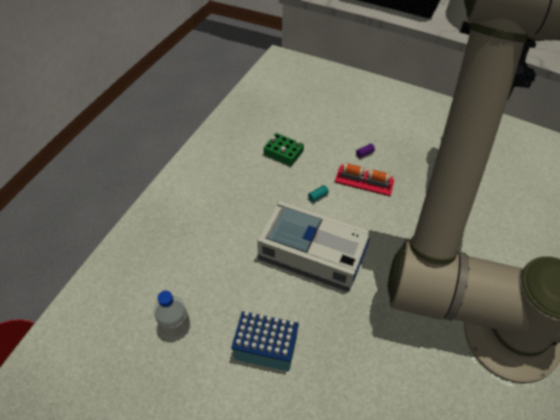

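Scene view: instrument at about (263,192), blue pad (265,183). The pink rack is at (162,249), with orange cartridges at (149,234) and (168,251). Things that could be mistaken for a cartridge are the purple cylinder (126,284) and the turquoise cylinder (220,250), both lying on the bench. I choose the two orange ones in the rack and check them in close crops.

```bash
python3 - <<'E'
import cv2
a=cv2.imread("pics/scene0.png")[145:280,115:315]; cv2.imwrite("pics/sc1.png",cv2.resize(a,None,fx=4,fy=4,interpolation=cv2.INTER_CUBIC))
a=cv2.imread("pics/side0.png")[150:295,245:405]; cv2.imwrite("pics/sd1.png",cv2.resize(a,None,fx=4,fy=4,interpolation=cv2.INTER_CUBIC))
E
```

```text
(no output)
```

View pics/sc1.png

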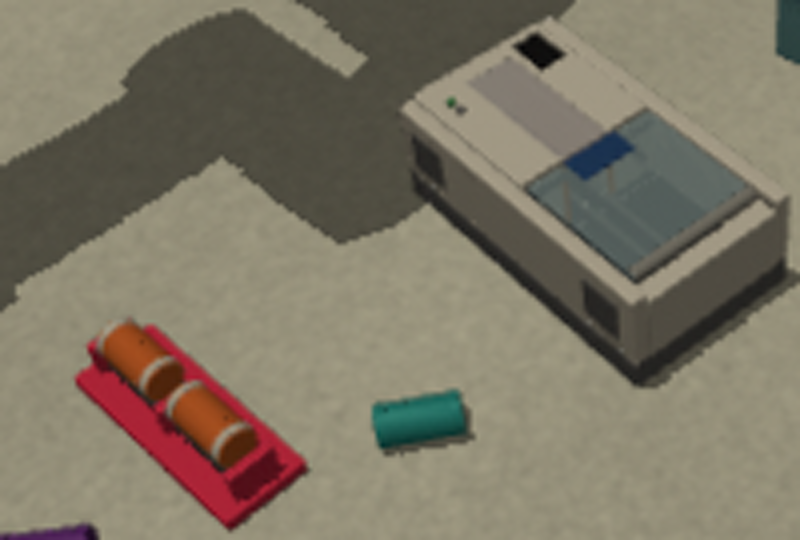

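View pics/sd1.png

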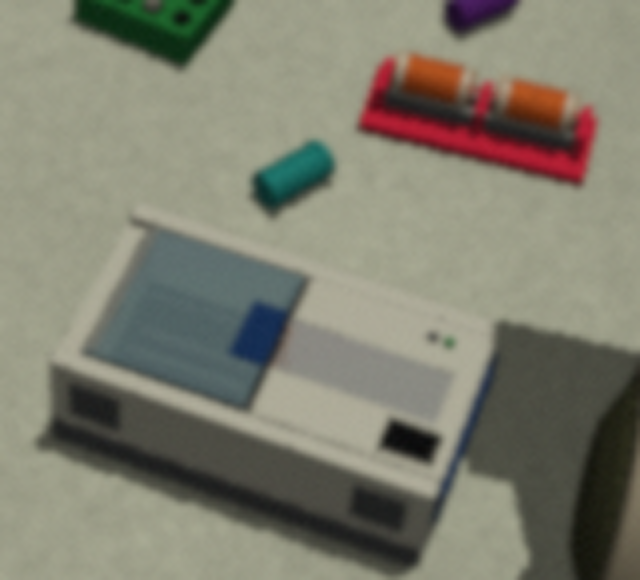

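Both crops agree: orange cartridges with white bands in the pink rack (scene crop (140,358) and (212,423); side crop (535,105) and (435,78)). The hatch is shut with the blue pad at scene crop (600,155). Next I fit the poses.

```bash
cat > h.py <<'E'
import numpy as np, cv2
from cell import *
from scipy.spatial.transform import Rotation as R
from scipy.optimize import least_squares
def proj(n,P,c=None):
    c=c or calibration(n); f=210/np.tan(np.radians(c["fovy"])/2)
    K=np.array([[f,0,c["cx"]],[0,f,c["cy"]],[0,0,1]])
    return cv2.projectPoints(np.float64(P).reshape(-1,1,3),c["rvec"],c["tvec"],K,c["distortion"])[0].reshape(-1,2)
def place(p,L): 
    return R.from_euler("z",p[2]).apply(np.float64(L)/1000)+[p[0],p[1],0]
def fit(obs,x0):
    C={n:calibration(n) for n in("scene","side")}
    def res(p): return np.concatenate([(proj(n,place(p,[o[0] for o in obs[n]]),C[n])-[o[1] for o in obs[n]]).ravel() for n in obs])
    s=least_squares(res,x0,loss="soft_l1"); return s.x,res(s.x).reshape(-1,2)
E
python3 - <<'E'
from h import *
S=lambda u,v:((u+.5)/4-.5+115,(v+.5)/4-.5+145)
D=lambda u,v:((u+.5)/4-.5+245,(v+.5)/4-.5+150)
ins=dict(scene=[((-108,-62,78),S(402,107)),((-108,62,78),S(552,17)),((4,-48,78),S(528,187)),((4,48,78),S(645,109)),((14,0,78),S(600,155)),((113,-62,0),S(640,385))],
side=[((-108,-62,78),D(495,322)),((-108,62,78),D(435,495)),((4,-48,78),D(308,277)),((4,48,78),D(248,408)),((14,0,78),D(262,333)),((113,62,0),D(45,440)),((-108,62,0),D(415,562))])
rk=dict(scene=[((-33,0,36),S(140,358)),((33,0,36),S(212,423)),((75,-28,0),S(230,527)),((75,28,10),S(307,465)),((-75,-28,10),S(77,378))],
side=[((-33,0,36),D(535,105)),((33,0,36),D(435,78)),((75,28,0),D(360,128)),((-75,28,0),D(585,183))])
for o,x0 in((ins,(.5,-.1,0)),(rk,(.4,-.4,0))):
    for k in [(('scene','side')),('scene',),('side',)]:
        p,r=fit({n:o[n] for n in k},x0); print(k,p.round(4))
        if len(k)==2: print(r.round(1).tolist())
    p,_=fit(o,x0)
    if o is ins: print(place(p,[(42,0,48),(0,0,48),(14,0,78)]).round(4))
    else:
        print(place(p,[(-33,0,36),(33,0,36)]).round(4))
s=state(); print(R.from_rotvec(s["ee_rot"]).as_matrix().round(3)); 
E
```

```text
('scene', 'side') [ 0.4783 -0.0009  0.0636]
[[-2.7, -0.5], [-1.9, -0.9], [-0.7, -0.0], [0.1, -0.3], [-0.6, -0.0], [-0.4, 0.6], [0.3, -0.8], [-0.4, 0.2], [-2.3, -0.1], [-1.8, -0.1], [-2.2, 0.5], [0.4, 0.5], [-0.2, 1.9]]
('scene',) [0.4803 0.0005 0.0521]
('side',) [ 0.4765 -0.0026  0.0536]
[[ 0.5202  0.0018  0.048 ]
 [ 0.4783 -0.0009  0.048 ]
 [ 0.4923  0.      0.078 ]]
('scene', 'side') [ 0.4468 -0.2704  0.141 ]
[[-0.7, -0.1], [-1.1, -0.7], [-0.3, 1.1], [-0.5, -2.0], [-2.4, -0.5], [-1.1, -0.2], [-1.2, 0.6], [-2.1, 1.3], [-1.9, 1.1]]
('scene',) [ 0.4497 -0.2691  0.1159]
('side',) [ 0.4439 -0.2747  0.1385]
[[ 0.4141 -0.275   0.036 ]
 [ 0.4795 -0.2657  0.036 ]]
[[ 0.374 -0.     0.927]
 [-0.927  0.001  0.374]
 [-0.001 -1.     0.   ]]
```

```bash
cat >> h.py <<'E'
def togo(p,xyz,yaw=None):
    """shift (tool axes, 40cm units) and turn about y (0.1rad) from the present pose to instrument-frame mm point"""
    s=state(); Rm=R.from_rotvec(s["ee_rot"]); yaw=p[2] if yaw is None else yaw
    t=place(p,[xyz])[0]; c,sn=np.cos(yaw),np.sin(yaw)
    Rt=R.from_matrix(np.array([[sn,0,c],[-c,0,sn],[0,-1,0]]))
    d=t-s["tool_pos"]; loc=R.from_euler("z",-p[2]).apply(s["tool_pos"]-[p[0],p[1],0])*1000
    print("t",round(s["time_s"],2),"local mm",loc.round(1),"shift now",(Rm.inv().apply(d)/.4).round(4),"shift after turn",(Rt.inv().apply(d)/.4).round(4),"turn",((Rm.inv()*Rt).as_rotvec()*10).round(3),"F",s["force"].round(1),"w",round(s["gripper_width"]*88,1))
E
python3 - <<'E'
from h import *
c=calibration("wrist"); s=state(); Rm=R.from_rotvec(s["ee_rot"]); Rc=R.from_rotvec(c["rvec"])
cam=-Rc.inv().apply(c["tvec"]); print(c["fovy"],c["distortion"],"cam in tool",Rm.inv().apply(cam-s["tool_pos"]),"axis in tool",Rm.inv().apply(Rc.inv().apply([0,0,1])),"imgright",Rm.inv().apply(Rc.inv().apply([1,0,0])))
togo([.4775,-.001,.056],(14,0,250))
E
```

```text
61.71404951778827 [-0.02297191  0.          0.          0.          0.        ] cam in tool [-5.39185889e-05 -1.21249794e-01  6.92516124e-02] axis in tool [-0.00103319  0.9618291  -0.27364888] imgright [ 9.99999364e-01  8.70198471e-04 -7.17014929e-04]
t 0.1 local mm [-299.7 -492.8  263.2] shift now [-0.9139  0.0345  1.139 ] shift after turn [-1.2319  0.0331  0.7841] turn [-1.000e-03  3.278e+00 -1.200e-02] F [ 0.1 -1.2  0.3] w 87.8
```

```bash
python3 -m handwheel '[[[0,0,0],[0,0.85,0]],[[0,0,0],[0,0.85,0]],[[0,0,0],[0,0.85,0]],[[0,0,0],[0,0.85,0]],[[-0.11,0,0.09],[0,0,0]],[[-0.11,0,0.09],[0,0,0]],[[-0.11,0,0.09],[0,0,0]],[[-0.11,0,0.09],[0,0,0]],[[-0.11,0,0.09],[0,0,0]],[[-0.11,0,0.09],[0,0,0]],[[-0.11,0,0.09],[0,0,0]],[[-0.11,0,0.09],[0,0,0]],[[-0.1,0,0.09],[0,0,0]],[[0,0,0],[0,0,0]],[[0,0,0],[0,0,0]]]' 1
python3 - <<'E'
from h import *
togo([.4775,-.001,.056],(14,0,250))
np.save("wc1.npy",calibration("wrist"),allow_pickle=True)
im=camera("wrist"); cv2.imwrite("pics/w1.png",cv2.resize(im[:,:,::-1],(800,600),interpolation=cv2.INTER_CUBIC))
cv2.imwrite("pics/w1raw.png",im[:,:,::-1])
E
```

```text
time_s: 1.98
tool_pos: [0.5253, -0.0944, 0.2603]
ee_rot: [-1.22, 1.195, -1.178]
force: [-0.4, 0.3, -0.5]
gripper_width: 0.006
t 1.98 local mm [ 42.5 -95.9 260.3] shift now [-0.2375  0.0284 -0.0772] shift after turn [-0.2397  0.0258 -0.0711] turn [ 0.044 -0.261 -0.094] F [-0.4  0.3 -0.5] w 0.5
```

View pics/w1.png

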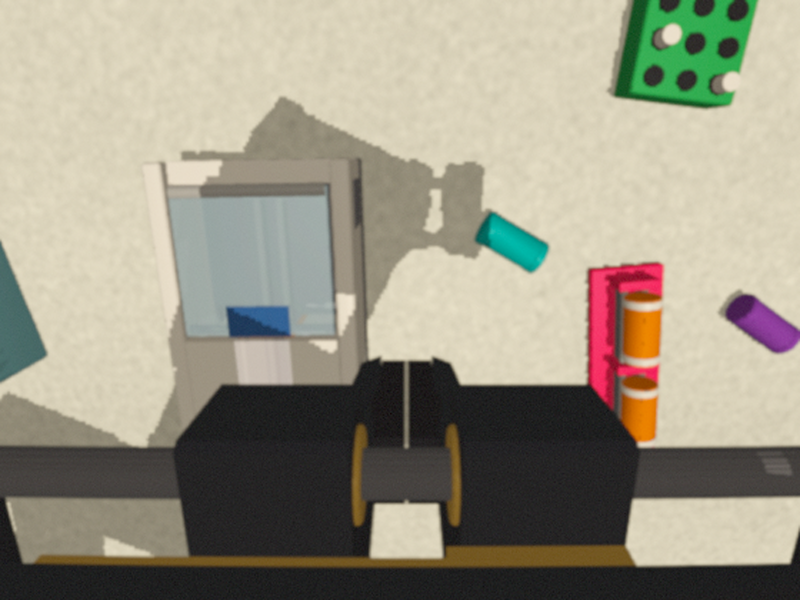

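Wrist view: pad's far edge at (228–289,307), hatch's free edge at row ~337 from x=187 to 337. Orange cartridges at (641,328) and (639,408), purple at (763,323) and turquoise at (512,241). I refine the fit with these.

```bash
python3 - <<'E'
from h import *
W=lambda u,v:((u+.5)*.7-.5,(v+.5)*.7-.5)
c=np.load("wc1.npy",allow_pickle=True).item()
def fitw(obs,x0,drop=()):
    L=[o[0] for o in obs]; U=np.array([o[1] for o in obs])
    f=lambda p:(proj("wrist",place(p,L),c)-U).ravel()
    s=least_squares(f,x0,loss="soft_l1"); print(s.x.round(4),f(s.x).reshape(-1,2).round(1).tolist()); return s.x
p=fitw([((24,20,78),W(228,307)),((24,-20,78),W(289,306)),((4,48,78),W(187,338)),((4,-48,78),W(337,336)),((113,-62,78),W(360,160)),((113,62,78),W(145,163))],(.478,0,.06))
r=fitw([((75,28,10),W(590,269)),((75,-28,10),W(662,264)),((33,0,36),W(641,328))],(.447,-.27,.1))
# cartridges: independent, centre at z=.036, with silhouette correction ignored
for u in((641,328),(639,408)):
    print(least_squares(lambda q:(proj("wrist",[[q[0],q[1],.036]],c)[0]-W(*u)),(.45,-.27)).x.round(4))
print(place(r,[(-33,0,36),(33,0,36)]).round(4))
togo(p,(14,0,150))
E
```

```text
[ 0.4752 -0.0013  0.0281] [[0.5, -0.3], [1.6, 0.6], [1.3, -1.5], [-0.4, 0.5], [-4.5, 1.0], [-0.7, -0.7]]
[ 0.4448 -0.2686  0.1295] [[-0.3, 0.1], [1.3, -1.3], [-0.6, 1.0]]
[ 0.4786 -0.2648]
[ 0.4141 -0.2738]
[[ 0.412  -0.2729  0.036 ]
 [ 0.4775 -0.2644  0.036 ]]
t 2.02 local mm [ 47.3 -94.6 260.4] shift now [-0.234   0.2785 -0.0817] shift after turn [-0.2365  0.2759 -0.0832] turn [ 0.044  0.012 -0.095] F [-0.3 -0.4 -0.2] w 0.4
```

```bash
python3 -m handwheel '[[[-0.06,0,-0.021],[0,0,0]],[[-0.06,0.05,-0.021],[0,0,0]],[[-0.06,0.08,-0.021],[0,0,0]],[[-0.056,0.08,-0.02],[0,0,0]],[[0,0.08,0],[0,0,0]],[[0,0.05,0],[0,0,0]],[[0,0,0],[0,0,0]]]' 1
python3 - <<'E'
from h import *
togo([.4762,-.001,.045],(14,0,97))
c=calibration("wrist"); np.save("wc2.npy",c,allow_pickle=True)
im=camera("wrist"); cv2.imwrite("pics/w2.png",im[:,:,::-1])
E
```

```text
time_s: 2.9
tool_pos: [0.4815, 0.0034, 0.1239]
ee_rot: [-1.214, 1.201, -1.186]
force: [-1.1, 0.2, -0.1]
gripper_width: 0.004
t 2.9 local mm [  5.5   4.1 123.9] shift now [0.0104 0.0671 0.0217] shift after turn [0.0103 0.0673 0.0213] turn [ 0.026 -0.245 -0.095] F [-1.1  0.2 -0.1] w 0.4
```

View pics/w2.png

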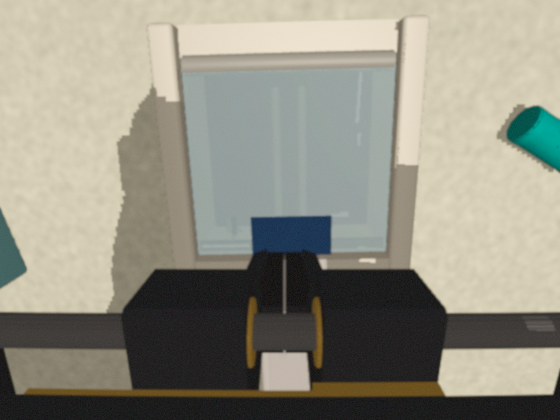

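Close wrist view: pad's far edge runs from (251,217) to (331,216), its near edge is at row 254, and the side walls' far corners are (148,27) and (427,18).

```bash
python3 - <<'E'
from h import *
c=np.load("wc2.npy",allow_pickle=True).item()
obs=[((24,20,78),(251,217)),((24,-20,78),(331,216)),((4,20,78),(252,255)),((4,-20,78),(331,254)),((113,62,78),(148,27)),((113,-62,78),(427,18)),((4,48,78),(197,257)),((4,-48,78),(387,254))]
L=[o[0] for o in obs]; U=np.array([o[1] for o in obs])
f=lambda p:(proj("wrist",place(p,L),c)-U).ravel()
s=least_squares(f,(.478,0,.04),loss="soft_l1"); print(s.x.round(4),f(s.x).reshape(-1,2).round(1).tolist())
togo(s.x,(14,0,97))
E
```

```text
[ 0.4746 -0.0005  0.0444] [[-0.3, 1.8], [0.1, 1.2], [0.7, 0.8], [-0.4, 0.4], [-3.7, -1.2], [4.0, -0.6], [1.7, -0.2], [-1.8, -0.7]]
t 2.95 local mm [  7.5   3.4 124.7] shift now [0.0087 0.0691 0.0165] shift after turn [0.0084 0.0692 0.0163] turn [ 0.011 -0.239 -0.091] F [-0.4  0.8 -0.2] w 0.6
```

```bash
python3 -m handwheel '[[[0.009,0,0.017],[0,-0.24,-0.09]],[[0,0.02,0],[0,0,0]],[[0,0.025,0],[0,0,0]],[[0,0.012,0],[0,0,0]],[[0,0.008,0],[0,0,0]],[[0,0.008,0],[0,0,0]]]' 1; python3 -c "
from h import *
togo([.475,-.0005,.044],(14,0,97))"
```

```text
time_s: 3.7
tool_pos: [0.4902, -0.001, 0.0969]
ee_rot: [-1.229, 1.172, -1.179]
force: [-10.0, 2.0, 38.2]
gripper_width: 0.004
t 3.7 local mm [15.2 -1.2 96.9] shift now [-0.003  -0.0002 -0.003 ] shift after turn [-0.003  -0.0002 -0.003 ] turn [-0.041  0.014  0.022] F [-10.    2.   38.2] w 0.4
```

```bash
python3 -m handwheel '[[[0,-0.15,0],[0,0,0]],[[0,-0.15,0],[0,0,0]],[[0,0,0],[0,0,0]]]' 0.43; python3 -c "
from h import *
togo([.4448,-.2686,.13],(33,0,150))"
```

```text
time_s: 4.08
tool_pos: [0.49, -0.0009, 0.2197]
ee_rot: [-1.229, 1.173, -1.179]
force: [-0.1, -0.3, 0.1]
gripper_width: 0.324
t 4.08 local mm [ 79.5 259.6 219.7] shift now [ 0.6562  0.1753 -0.0615] shift after turn [ 0.6491  0.1743 -0.1163] turn [-0.033 -0.848  0.02 ] F [-0.1 -0.3  0.1] w 28.5
```

```bash
python3 -m handwheel '[[[0.131,0,-0.012],[0,0,0]],[[0.131,0,-0.012],[0,0,0]],[[0.131,0,-0.012],[0,0,0]],[[0.131,0.05,-0.012],[0,0,0]],[[0.131,0.1,-0.013],[0,0,0]],[[0,0.02,0],[0,-0.85,0]],[[0,0,0],[0,0,0]]]' 0.43; python3 - <<'E'
from h import *
togo([.4448,-.2686,.13],(33,0,43))
np.save("wc3.npy",calibration("wrist"),allow_pickle=True)
cv2.imwrite("pics/w3.png",camera("wrist")[:,:,::-1])
cv2.imwrite("pics/s3.png",camera("scene")[:,:,::-1])
a=cv2.imread("pics/s3.png")[120:280,115:335]; b=cv2.imread("pics/w3.png")[:270]
b=cv2.resize(b,(560,270));a=cv2.resize(a,(440,320),interpolation=cv2.INTER_CUBIC)
o=np.zeros((595,560,3),np.uint8);o[:270]=b;o[272:592,:440]=a;cv2.imwrite("pics/c3.png",o)
E
```

```text
time_s: 4.95
tool_pos: [0.4754, -0.2661, 0.1445]
ee_rot: [-1.268, 1.115, -1.106]
force: [-0.2, 0.1, 0.8]
gripper_width: 0.572
t 4.95 local mm [ 30.7  -1.5 144.5] shift now [-0.0023  0.2537  0.0065] shift after turn [-0.0036  0.2537  0.0057] turn [ 0.031  0.03  -0.051] F [-0.2  0.1  0.8] w 50.3
```

View pics/c3.png

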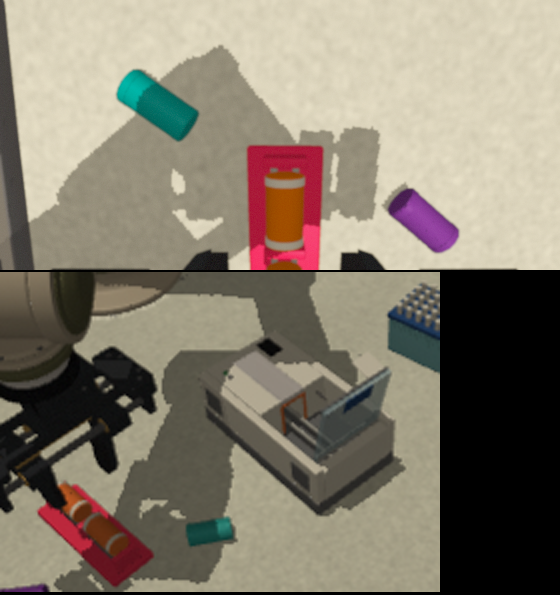

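Hatch has sprung open (scene part, around (365,400)). In the wrist part, cartridge b spans (265–305, 172–250) and the rack's far edge is (248–322,147), with purple at (424,220), clear.

```bash
python3 - <<'E'
from h import *
c=np.load("wc3.npy",allow_pickle=True).item()
# outline points of the cartridge's silhouette extremes approx at axis height sideways
obs=[((75,28,10),(248,147)),((75,-28,10),(322,146)),((33,13,36),(264.5,211)),((33,-13,36),(305.5,211)),((8,0,46),(285,250)),((58,0,46),(285,172))]
L=[o[0] for o in obs]; U=np.array([o[1] for o in obs])
f=lambda p:(proj("wrist",place(p,L),c)-U).ravel()
s=least_squares(f,(.445,-.269,.13),loss="soft_l1"); print(s.x.round(4),f(s.x).reshape(-1,2).round(1).tolist())
togo(s.x,(33,0,43))
print(proj("wrist",state()["tool_pos"]+[[0,0,-.1]],c))
E
```

```text
[ 0.445  -0.2703  0.1348] [[-1.8, -2.1], [2.0, -1.3], [1.4, 0.0], [-1.4, -0.0], [0.1, 0.8], [-0.1, 5.6]]
t 5.05 local mm [ 31.2   0.3 145.6] shift now [0.0017 0.2566 0.0049] shift after turn [0.0008 0.2566 0.0044] turn [ 0.019 -0.018 -0.037] F [-0.5 -0.6 -0.7] w 50.2
[[284.50492732 217.7253662 ]]
```

```bash
python3 -m handwheel '[[[0.001,0.09,0.004],[0,0,0]],[[0,0.08,0],[0,0,0]],[[0,0.06,0],[0,0,0]],[[0,0.024,0],[0,0,0]]]' 0.43; python3 -m handwheel '[[[0,0,0],[0,0,0]],[[0,0,0],[0,0,0]],[[0,0,0],[0,0,0]],[[0,0,0],[0,0,0]]]' 0.9;  python3 -c "
from h import *
togo([.445,-.2703,.1348],(33,0,43))"
```

```text
time_s: 5.55
tool_pos: [0.4796, -0.2643, 0.0444]
ee_rot: [-1.268, 1.108, -1.114]
force: [0.3, -0.6, -0.5]
gripper_width: 0.57
time_s: 6.05
tool_pos: [0.4808, -0.2645, 0.0471]
ee_rot: [-1.268, 1.105, -1.118]
force: [-0.8, -0.6, -0.7]
gripper_width: 0.285
t 6.05 local mm [36.3  0.9 47.1] shift now [ 0.0022  0.0101 -0.0083] shift after turn [ 0.0023  0.0102 -0.0082] turn [-0.061 -0.031  0.055] F [-0.8 -0.6 -0.7] w 25.0
```

```bash
python3 -m handwheel '[[[0,-0.06,0],[0,0,0]],[[0,-0.12,0],[0,0,0]],[[0,-0.12,0],[0,0.45,0]],[[0,0,0],[0,0.45,0]],[[0,0,0],[0,0,0]]]' 0.9;  python3 -c "
from h import *
togo([.475,-.0005,.044],(42,0,150))"
```

```text
time_s: 6.68
tool_pos: [0.4797, -0.2639, 0.1719]
ee_rot: [-1.226, 1.173, -1.187]
force: [0.1, 0.9, -0.6]
gripper_width: 0.283
t 6.67 local mm [  -6.9 -263.3  171.9] shift now [-0.6592  0.0521  0.1185] shift after turn [-0.6583  0.0546  0.1223] turn [-0.07  -0.051  0.051] F [ 0.1  0.9 -0.6] w 24.9
```

```bash
python3 -m handwheel '[[[-0.11,0,0.02],[0,0,0]],[[-0.11,0,0.02],[0,0,0]],[[-0.11,0,0.02],[0,0,0]],[[-0.11,0,0.02],[0,0,0]],[[-0.11,0,0.02],[0,0,0]],[[-0.109,0,0.02],[0,0,0]],[[0,0,0],[0,0,0]]]' 0.9;  python3 - <<'E'
from h import *
togo([.475,-.0005,.044],(42,0,100))
np.save("wc4.npy",calibration("wrist"),allow_pickle=True)
im=camera("wrist")[:,:,::-1]; cv2.imwrite("pics/w4.png",im); cv2.imwrite("pics/w4b.png",im)
E
```

```text
time_s: 7.55
tool_pos: [0.5169, 0.0091, 0.168]
ee_rot: [-1.23, 1.174, -1.18]
force: [0.8, -0.1, -0.5]
gripper_width: 0.285
t 7.55 local mm [ 42.2   7.7 168. ] shift now [ 0.0188  0.1701 -0.001 ] shift after turn [ 0.0193  0.17   -0.0006] turn [-0.024 -0.001  0.03 ] F [ 0.8 -0.1 -0.5] w 25.1
```

View pics/w4.png

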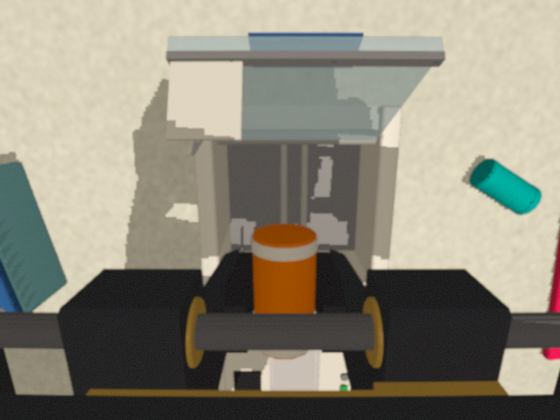

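The wrist view shows the cartridge held level between the jaws, front end at (285,236). The trough's rails are at columns ~281–288 and 301–308 (centre ≈294.5, rows 145–225), and the open hatch is beyond.

```bash
python3 - <<'E'
from h import *
c=np.load("wc4.npy",allow_pickle=True).item(); p=[.475,-.0005,.044]
for yaw in(.03,.044,.06):
  for y in(-5,0,5):
    print(yaw,y,proj("wrist",place([.475,-.0005,yaw],[(84,y,37),(60,y,37)]),c).round(0).tolist())
# enhance rails
im=cv2.imread("pics/w4.png")
for r in(165,180,195,210,220): print(r,im[r,262:330].mean(1).astype(int).tolist())
t=np.array(state()["tool_pos"]); Rm=R.from_rotvec(state()["ee_rot"])
print("front end on axis -> ",[ (d,proj("wrist",t+Rm.apply([[0,.010,d]]),c).round(0).tolist()) for d in(.02,.025,.03)])
E
```

```text
0.03 -5 [[303.0, 150.0], [302.0, 183.0]]
0.03 0 [[296.0, 150.0], [295.0, 183.0]]
0.03 5 [[289.0, 150.0], [288.0, 183.0]]
0.044 -5 [[301.0, 150.0], [301.0, 183.0]]
0.044 0 [[294.0, 150.0], [294.0, 183.0]]
0.044 5 [[287.0, 150.0], [287.0, 183.0]]
0.06 -5 [[299.0, 150.0], [300.0, 183.0]]
0.06 0 [[292.0, 150.0], [293.0, 183.0]]
0.06 5 [[285.0, 150.0], [286.0, 183.0]]
165 [83, 80, 82, 81, 81, 82, 82, 82, 81, 83, 83, 80, 81, 80, 82, 81, 82, 85, 93, 104, 107, 111, 110, 105, 100, 90, 82, 81, 81, 83, 81, 82, 80, 82, 80, 85, 81, 85, 81, 92, 103, 107, 110, 110, 105, 94, 87, 80, 81, 81, 84, 81, 81, 80, 80, 80, 80, 81, 96, 124, 143, 149, 148, 149, 149, 149, 149, 149]
180 [83, 80, 82, 81, 81, 83, 82, 79, 82, 83, 81, 81, 82, 82, 82, 81, 81, 86, 91, 100, 106, 110, 112, 105, 99, 90, 85, 81, 81, 84, 83, 79, 80, 82, 82, 79, 80, 80, 87, 95, 103, 110, 110, 106, 102, 94, 83, 84, 83, 79, 82, 81, 81, 80, 83, 98, 124, 143, 146, 148, 148, 149, 149, 148, 147, 148, 148, 143]
195 [81, 81, 82, 82, 80, 82, 80, 84, 81, 82, 78, 81, 83, 80, 82, 81, 82, 83, 92, 101, 105, 108, 110, 107, 99, 88, 83, 81, 77, 81, 82, 80, 
[... 159 characters left out ...]
, 120]
210 [79, 81, 79, 79, 79, 81, 82, 81, 79, 82, 80, 79, 82, 81, 80, 82, 80, 84, 92, 97, 108, 110, 112, 107, 99, 88, 84, 81, 84, 81, 81, 82, 82, 81, 79, 84, 78, 81, 91, 99, 106, 110, 108, 108, 99, 88, 81, 79, 80, 81, 82, 79, 78, 79, 77, 79, 79, 79, 82, 80, 80, 80, 79, 78, 80, 78, 80, 77]
220 [80, 81, 81, 82, 83, 79, 79, 80, 80, 81, 82, 80, 82, 80, 80, 78, 80, 82, 90, 102, 107, 108, 111, 106, 96, 91, 82, 81, 80, 81, 79, 80, 78, 78, 78, 79, 81, 82, 89, 101, 107, 109, 108, 105, 96, 84, 83, 94, 119, 141, 144, 147, 143, 146, 146, 145, 143, 145, 145, 144, 145, 146, 144, 147, 144, 146, 144, 145]
front end on axis ->  [(0.02, [[287.0, 238.0]]), (0.025, [[287.0, 226.0]]), (0.03, [[287.0, 214.0]])]
```

```bash
python3 -m handwheel '[[[0.019,0.05,0.009],[0,0,0]],[[0,0.09,0],[0,0,0]],[[0,0.08,0],[0,0,0]],[[0,0.035,0],[0,0,0]],[[0,0.012,0],[0,0,0]],[[0,0,0],[0,0,0]]]' 0.9;  python3 -c "
from h import *
togo([.475,-.0005,.044],(46,0,58))"
```

```text
time_s: 8.35
tool_pos: [0.5219, -0.0062, 0.0625]
ee_rot: [-1.224, 1.175, -1.186]
force: [-0.5, -0.4, -0.8]
gripper_width: 0.288
t 8.35 local mm [46.6 -7.8 62.5] shift now [-0.0195  0.0112 -0.0017] shift after turn [-0.0195  0.0113 -0.0016] turn [-0.068 -0.061  0.026] F [-0.5 -0.4 -0.8] w 25.3
```

```bash
python3 -m handwheel '[[[0,0,0],[0,0,0]],[[0,0,0],[0,0,0]]]'; python3 -c "
from h import *
for i in range(3): togo([.475,-.0005,.044],(46,0,58)); camera('side')"
```

```text
time_s: 8.6
tool_pos: [0.5219, -0.0081, 0.0626]
ee_rot: [-1.223, 1.176, -1.188]
force: [0.4, -0.1, -0.2]
gripper_width: 0.286
t 8.6 local mm [46.5 -9.6 62.6] shift now [-0.0241  0.0114 -0.0016] shift after turn [-0.0241  0.0114 -0.0013] turn [-0.069 -0.076  0.03 ] F [ 0.4 -0.1 -0.2] w 25.2
t 8.65 local mm [46.5 -9.6 62.5] shift now [-0.024   0.0113 -0.0016] shift after turn [-0.024   0.0114 -0.0014] turn [-0.069 -0.076  0.03 ] F [ 0.2 -0.5 -0.1] w 24.9
t 8.7 local mm [46.5 -9.4 62.5] shift now [-0.0236  0.0112 -0.0016] shift after turn [-0.0235  0.0112 -0.0013] turn [-0.068 -0.074  0.03 ] F [ 0.4 -0.1  0.1] w 25.2
```

```bash
python3 -m handwheel '[[[-0.023,0,0],[0,-0.07,0.03]]]';  python3 -c "
from h import *
for i in range(2): togo([.475,-.0005,.044],(46,0,58)); camera('side')"
```

```text
time_s: 8.88
tool_pos: [0.5216, 0.0014, 0.0623]
ee_rot: [-1.224, 1.173, -1.18]
force: [0.1, 1.4, -0.3]
gripper_width: 0.286
t 8.88 local mm [46.6 -0.1 62.3] shift now [-0.0003  0.0106 -0.0016] shift after turn [-0.0003  0.0107 -0.0015] turn [-0.065 -0.008 -0.003] F [ 0.1  1.4 -0.3] w 25.2
t 8.93 local mm [46.4  1.1 62.2] shift now [ 0.0029  0.0106 -0.001 ] shift after turn [ 0.0028  0.0106 -0.001 ] turn [-0.061  0.006 -0.009] F [0.4 1.3 0. ] w 24.6
```

```bash
python3 -m handwheel '[[[0.002,0.008,0],[0,0,0]],[[0,0.002,0],[0,0,0]]]';  python3 -c "
from h import *
togo([.475,-.0005,.044],(46,0,58))"; python3 -m handwheel '[[[0,0,0],[0,0,0]],[[0,0,0],[0,0,0]]]' 0.55;  python3 -c "
from h import *
togo([.475,-.0005,.044],(46,0,54))"
```

```text
time_s: 9.22
tool_pos: [0.5214, 0.0019, 0.058]
ee_rot: [-1.225, 1.171, -1.178]
force: [-1.4, -0.5, 2.6]
gripper_width: 0.288
t 9.22 local mm [46.4  0.4 58. ] shift now [ 0.0009 -0.0001 -0.0011] shift after turn [ 0.0009 -0.0001 -0.0011] turn [-0.061  0.016 -0.005] F [-1.4 -0.5  2.6] w 25.3
time_s: 9.48
tool_pos: [0.5214, 0.0018, 0.0579]
ee_rot: [-1.225, 1.171, -1.178]
force: [-0.2, 0.8, 0.5]
gripper_width: 0.45
t 9.47 local mm [46.5  0.2 57.9] shift now [ 0.0006  0.0098 -0.0013] shift after turn [ 0.0006  0.0098 -0.0012] turn [-0.061  0.015 -0.004] F [-0.2  0.8  0.5] w 39.6
```

```bash
python3 -m handwheel '[[[0,0,0],[0,0,0]],[[0,0,0],[0,0,0]],[[0,0,-0.02],[0,0,0]],[[0,0,-0.025],[0,0,0]],[[0,0,-0.018],[0,0,0]]]' 0.9;  python3 -c "
from h import *
togo([.475,-.0005,.044],(18,0,58))"
```

```text
time_s: 10.1
tool_pos: [0.495, 0.0006, 0.058]
ee_rot: [-1.225, 1.171, -1.179]
force: [0.3, 0.5, 0.3]
gripper_width: 0.287
t 10.1 local mm [20.   0.2 58. ] shift now [ 0.0006 -0.     -0.005 ] shift after turn [ 0.0006  0.     -0.005 ] turn [-0.073  0.014 -0.004] F [0.3 0.5 0.3] w 25.3
```

```bash
python3 -m handwheel '[[[0,0,0],[0,0,0]],[[0,0,0],[0,0,0]],[[0,-0.08,0],[0,0,0]],[[0,-0.08,0],[0,0,0]]]' 0.55; python3 -m handwheel '[[[0,0,0.05],[0,0,0]],[[0,0,0.045],[0,0,0]],[[0,0,0],[0,0,0]],[[0,0,0],[0,0,0]]]' 1;  python3 -c "
from h import *
togo([.475,-.0005,.044],(57,0,58))"
```

```text
time_s: 10.6
tool_pos: [0.4931, 0.0005, 0.1216]
ee_rot: [-1.228, 1.176, -1.175]
force: [-0.7, -0.6, 0.3]
gripper_width: 0.451
time_s: 11.1
tool_pos: [0.5323, 0.0021, 0.1239]
ee_rot: [-1.226, 1.173, -1.178]
force: [-0.5, 0.4, -0.2]
gripper_width: 0.017
t 11.1 local mm [5.740e+01 1.000e-01 1.239e+02] shift now [ 0.0003  0.1647 -0.0018] shift after turn [ 0.0002  0.1647 -0.001 ] turn [-0.049  0.012 -0.005] F [-0.5  0.4 -0.2] w 1.5
```

```bash
python3 -m handwheel '[[[0,0.08,0],[0,0,0]],[[0,0.07,0],[0,0,0]],[[0,0.005,0],[0,0,0]],[[0,0,-0.02],[0,0,0]]]' 1;  python3 -c "
from h import *
togo([.475,-.0005,.044],(16,0,60))"
```

```text
time_s: 11.6
tool_pos: [0.5243, 0.0016, 0.0623]
ee_rot: [-1.223, 1.168, -1.181]
force: [2.4, 0.3, 2.4]
gripper_width: 0.005
t 11.6 local mm [49.4 -0.1 62.3] shift now [-0.0004  0.005  -0.0835] shift after turn [-0.0003  0.0059 -0.0835] turn [-0.101  0.011  0.006] F [2.4 0.3 2.4] w 0.4
```

```bash
python3 -m handwheel '[[[0,0,-0.025],[0,0,0]],[[0,0,-0.025],[0,0,0]],[[0,0,-0.025],[0,0,0]],[[0,0,-0.008],[0,0,0]]]' 1;  python3 -c "
from h import *
togo([.475,-.0005,.044],(16,0,60))"
```

```text
time_s: 12.1
tool_pos: [0.4879, -0.0, 0.0624]
ee_rot: [-1.223, 1.169, -1.181]
force: [1.8, 1.2, 1.3]
gripper_width: 0.005
t 12.1 local mm [12.9 -0.1 62.4] shift now [-0.0002  0.0061  0.0077] shift after turn [-0.0002  0.006   0.0078] turn [-0.099  0.008  0.006] F [1.8 1.2 1.3] w 0.4
```

```bash
python3 -m handwheel '[[[0,0,0.02],[0,0,0]],[[0,-0.12,0],[0,0,0]],[[0,-0.14,0],[0,0,0]],[[0.12,0,0],[0,0,0]],[[0.13,0,0],[0,-0.45,0]],[[0.13,0,0],[0,-0.45,0]],[[0,0,0],[0,0,0]]]' 0.43;  python3 - <<'E'
from h import *
togo([.445,-.2703,.1348],(-36,0,145))
cv2.imwrite("pics/w5.png",camera("wrist")[:,:,::-1])
E
```

```text
time_s: 12.98
tool_pos: [0.507, -0.1555, 0.1693]
ee_rot: [-1.268, 1.101, -1.109]
force: [-0.0, -0.0, -0.6]
gripper_width: 0.569
t 12.97 local mm [ 76.8 105.4 169.3] shift now [ 0.262   0.0593 -0.2838] shift after turn [ 0.2635  0.0608 -0.2821] turn [-0.061  0.053  0.011] F [-0.  -0.  -0.6] w 50.1
```

```bash
python3 -m handwheel '[[[0.09,0,-0.09],[0,0,0]],[[0.09,0,-0.09],[0,0,0]],[[0.08,0.03,-0.085],[0,0,0]],[[0,0.03,0],[0,0,0]],[[0,0,0],[0,0,0]]]' 0.43;  python3 - <<'E'
from h import *
togo([.445,-.2703,.1348],(-32,0,43))
cal=calibration("wrist");np.save("wc6.npy",cal,allow_pickle=True)
cv2.imwrite("pics/w6.png",camera("wrist")[:,:,::-1])
print(proj("wrist",place([.445,-.2703,.1348],[(-33,0,36),(-58,0,36),(-8,0,36),(-8,13,36),(-8,-13,36)]),cal).round(0).tolist())
E
```

```text
time_s: 13.65
tool_pos: [0.4164, -0.2683, 0.1434]
ee_rot: [-1.27, 1.099, -1.1]
force: [0.0, 0.2, -0.2]
gripper_width: 0.567
t 13.65 local mm [-28.1   5.8 143.4] shift now [ 0.0153  0.251  -0.0111] shift after turn [ 0.0146  0.2511 -0.0098] turn [-0.044  0.123 -0.031] F [ 0.   0.2 -0.2] w 49.9
[[293.0, 223.0], [292.0, 257.0], [294.0, 187.0], [274.0, 187.0], [313.0, 187.0]]
```

View pics/w6.png

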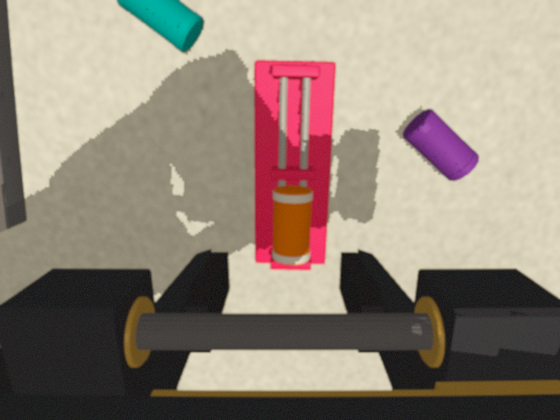

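The remaining cartridge is at (292,224), against a prediction of (293,223). The purple look-alike (440,145) is clear.

```bash
python3 -m handwheel '[[[0.013,0.08,-0.006],[0,0.12,0]],[[0,0.08,0],[0,0,0]]]' 0.43;  python3 -c "
from h import *
togo([.445,-.2703,.1348],(-31,0,46))"
```

```text
time_s: 13.95
tool_pos: [0.4184, -0.2725, 0.0812]
ee_rot: [-1.267, 1.098, -1.112]
force: [-0.5, -0.9, -0.7]
gripper_width: 0.574
t 13.95 local mm [-26.7   1.4  81.2] shift now [ 0.0032  0.088  -0.0117] shift after turn [ 0.0035  0.0881 -0.0109] turn [-0.091  0.047  0.033] F [-0.5 -0.9 -0.7] w 50.5
```

```bash
python3 -m handwheel '[[[0.002,0.05,-0.01],[0,0.05,0]],[[0,0.034,0],[0,0,0]],[[0,0,0],[0,0,0]]]' 0.43; python3 -m handwheel '[[[0,0,0],[0,0,0]],[[0,0,0],[0,0,0]],[[0,0,0],[0,0,0]],[[0,0,0],[0,0,0]]]' 0.9;  python3 -c "
from h import *
togo([.445,-.2703,.1348],(-31,0,46))"
```

```text
time_s: 14.32
tool_pos: [0.417, -0.2707, 0.046]
ee_rot: [-1.266, 1.099, -1.111]
force: [0.5, 0.2, 0.0]
gripper_width: 0.576
time_s: 14.82
tool_pos: [0.4184, -0.2712, 0.0483]
ee_rot: [-1.267, 1.094, -1.114]
force: [0.8, -0.1, -0.6]
gripper_width: 0.285
t 14.82 local mm [-26.5   2.7  48.3] shift now [ 0.0066  0.0056 -0.0114] shift after turn [ 0.0067  0.0057 -0.0113] turn [-0.113  0.057  0.055] F [ 0.8 -0.1 -0.6] w 25.1
```

```bash
python3 -m handwheel '[[[0,-0.06,0],[0,0,0]],[[0,-0.12,0],[0,0,0]],[[0,-0.12,0],[0,0.45,0]],[[0,0,0],[0,0.45,0]],[[0,0,0],[0,0,0]]]' 0.9;  python3 -c "
from h import *
togo([.475,-.0005,.044],(48,0,160))"
```

```text
time_s: 15.45
tool_pos: [0.4162, -0.2703, 0.172]
ee_rot: [-1.225, 1.165, -1.181]
force: [-0.3, -0.0, -0.4]
gripper_width: 0.283
t 15.45 local mm [ -70.6 -267.   172. ] shift now [-0.6665  0.0314  0.2985] shift after turn [-0.6674  0.03    0.2965] turn [-0.106  0.035  0.026] F [-0.3 -0.  -0.4] w 24.9
```

```bash
python3 -m handwheel '[[[-0.11,0,0.05],[0,0,0]],[[-0.11,0,0.05],[0,0,0]],[[-0.11,0,0.05],[0,0,0]],[[-0.11,0,0.05],[0,0,0]],[[-0.11,0,0.05],[0,0,0]],[[-0.09,0,0.04],[-0.1,0,0]],[[0,0,0],[0,0,0]]]' 0.9;  python3 - <<'E'
from h import *
togo([.475,-.0005,.044],(48,0,160))
cal=calibration("wrist"); im=camera("wrist")[:,:,::-1]; cv2.imwrite("pics/w7.png",im)
s=state();t=s["tool_pos"]; Rm=R.from_rotvec(s["ee_rot"])
print([(d,proj("wrist",t+Rm.apply([[0,.011,d]]),cal).round(0).tolist()) for d in(.014,.018,.022,.026)])
print("pred rails row195",proj("wrist",place([.475,-.0005,.044],[(80,0,37),(60,0,37)]),cal).round(0).tolist())
E
```

```text
time_s: 16.32
tool_pos: [0.5213, -0.0013, 0.1688]
ee_rot: [-1.238, 1.176, -1.167]
force: [-0.8, -1.1, -0.1]
gripper_width: 0.284
t 16.32 local mm [ 46.2  -2.8 168.8] shift now [-0.0069  0.0219  0.0047] shift after turn [-0.007   0.0219  0.0045] turn [ 0.064  0.079 -0.006] F [-0.8 -1.1 -0.1] w 25.0
[(0.014, [[286.0, 252.0]]), (0.018, [[286.0, 243.0]]), (0.022, [[286.0, 233.0]]), (0.026, [[286.0, 224.0]])]
pred rails row195 [[281.0, 159.0], [280.0, 186.0]]
```

View pics/w7.png

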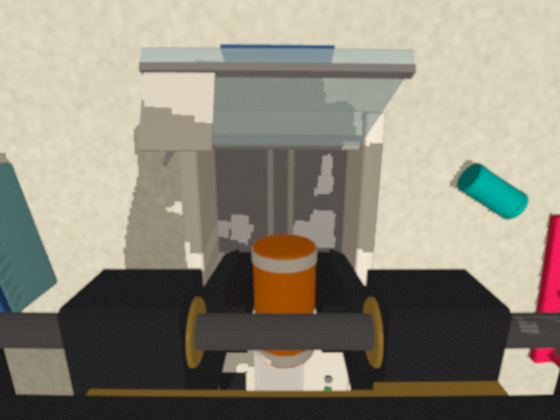

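Cartridge held level, front at (285,247), so its centre is ≈8 mm behind the TCP. The rails' centre at column 281 matches the prediction.

```bash
python3 -m handwheel '[[[-0.006,0.05,0.01],[0.06,0.08,0]],[[0,0.09,0],[0,0,0]],[[0,0.08,0],[0,0,0]],[[0,0.03,0],[0,0,0]]]' 0.9;  python3 -c "
from h import *
camera('side');togo([.475,-.0005,.044],(50,0,60))"
```

```text
time_s: 16.88
tool_pos: [0.5238, -0.0042, 0.0662]
ee_rot: [-1.228, 1.18, -1.18]
force: [0.7, -0.2, -0.0]
gripper_width: 0.287
t 16.93 local mm [48.5 -5.8 65.6] shift now [-0.0145  0.0139  0.0037] shift after turn [-0.0145  0.0139  0.0038] turn [ 0.007 -0.043  0.003] F [-0.8 -0.3 -1.9] w 25.1
```

```bash
python3 -m handwheel '[[[-0.013,0,0.003],[0,-0.04,0]],[[0,0.004,0],[0,0,0]]]' 0.9;  python3 -c "
from h import *
togo([.475,-.0005,.044],(50,0,60))"
```

```text
time_s: 17.18
tool_pos: [0.5254, 0.0005, 0.0654]
ee_rot: [-1.229, 1.176, -1.179]
force: [-0.1, 0.5, 0.2]
gripper_width: 0.287
t 17.18 local mm [50.4 -1.2 65.4] shift now [-0.003   0.0136 -0.001 ] shift after turn [-0.0029  0.0136 -0.001 ] turn [-0.016 -0.008  0.009] F [-0.1  0.5  0.2] w 25.2
```

```bash
python3 -m handwheel '[[[-0.003,0.01,0],[0,0,0]],[[0,0.005,0],[0,0,0]],[[0,0.003,0],[0,0,0]]]' 0.9;  python3 -c "
from h import *
togo([.475,-.0005,.044],(50,0,60))"; python3 -m handwheel '[[[0,0,0],[0,0,0]],[[0,0,0],[0,0,0]]]' 0.55;  python3 -m handwheel '[[[0,0,0],[0,0,0]],[[0,0,0],[0,0,0]]]' 0.9;python3 -c "
from h import *
togo([.475,-.0005,.044],(24,0,58))"
```

```text
time_s: 17.55
tool_pos: [0.526, 0.0018, 0.0592]
ee_rot: [-1.228, 1.173, -1.18]
force: [-0.3, 1.1, 6.5]
gripper_width: 0.286
t 17.55 local mm [51.   0.1 59.2] shift now [ 0.0002 -0.002  -0.0026] shift after turn [ 0.0002 -0.002  -0.0026] turn [-0.043 -0.002  0.017] F [-0.3  1.1  6.5] w 25.1
time_s: 17.8
tool_pos: [0.526, 0.0018, 0.0593]
ee_rot: [-1.227, 1.173, -1.18]
force: [-0.5, 0.1, 0.3]
gripper_width: 0.448
time_s: 18.05
tool_pos: [0.5261, 0.0018, 0.0594]
ee_rot: [-1.227, 1.173, -1.18]
force: [-1.3, 0.7, 0.3]
gripper_width: 0.287
t 18.05 local mm [51.1  0.1 59.4] shift now [ 0.0002  0.0032 -0.0678] shift after turn [ 0.0002  0.0035 -0.0678] turn [-0.046 -0.002  0.017] F [-1.3  0.7  0.3] w 25.3
```

```bash
python3 -m handwheel '[[[0,0,-0.025],[0,0,0]],[[0,0,-0.025],[0,0,0]],[[0,0,-0.023],[0,0,0]]]' 0.9;  python3 -c "
from h import *
togo([.475,-.0005,.044],(20,0,59))"
python3 -m handwheel '[[[0,0,0],[0,0,0]],[[0,0,0],[0,0,0]],[[0,-0.08,0],[0,0,0]],[[0,-0.08,0],[0,0,0]]]' 0.55; python3 -m handwheel '[[[0,0,0.045],[0,0,0]],[[0,0,0.04],[0,0,0]],[[0,0,0],[0,0,0]],[[0,0,0],[0,0,0]]]' 1;  python3 -c "
from h import *
togo([.475,-.0005,.044],(53,0,60))"
```

```text
time_s: 18.42
tool_pos: [0.4955, 0.0006, 0.0594]
ee_rot: [-1.227, 1.172, -1.181]
force: [0.7, 0.6, 0.4]
gripper_width: 0.285
t 18.43 local mm [20.5  0.2 59.4] shift now [ 0.0004  0.0009 -0.0012] shift after turn [ 0.0004  0.0009 -0.0012] turn [-0.058 -0.001  0.019] F [0.7 0.6 0.4] w 25.1
time_s: 18.92
tool_pos: [0.4935, 0.0006, 0.123]
ee_rot: [-1.23, 1.177, -1.177]
force: [-0.2, 0.7, 0.4]
gripper_width: 0.452
time_s: 19.42
tool_pos: [0.5288, 0.002, 0.1251]
ee_rot: [-1.228, 1.174, -1.18]
force: [0.0, 0.5, -0.3]
gripper_width: 0.02
t 19.43 local mm [5.380e+01 1.000e-01 1.251e+02] shift now [-0.      0.1628 -0.0026] shift after turn [ 0.0003  0.1628 -0.0021] turn [-0.032 -0.003  0.017] F [ 0.   0.5 -0.3] w 1.7
```

```bash
python3 -m handwheel '[[[0,0.08,0],[0,0,0]],[[0,0.07,0],[0,0,0]],[[0,0.005,0],[0,0,0]],[[0,0,-0.025],[0,0,0]],[[0,0,-0.025],[0,0,0]],[[0,0,-0.025],[0,0,0]]]' 1;  python3 -c "
from h import *
togo([.475,-.0005,.044],(16,0,60))"
python3 -m handwheel '[[[0,0,-0.01],[0,0,0]]]';  python3 -m handwheel '[[[0,0,-0.006],[0,0,0]]]'; python3 -m handwheel '[[[0,0,-0.006],[0,0,0]]]'; python3 -c "
from h import *
togo([.475,-.0005,.044],(16,0,60))"
```

```text
time_s: 20.18
tool_pos: [0.4961, 0.0003, 0.0633]
ee_rot: [-1.227, 1.172, -1.181]
force: [0.3, 0.5, 0.4]
gripper_width: 0.002
t 20.18 local mm [21.1 -0.1 63.3] shift now [-0.0003  0.0082 -0.0128] shift after turn [-0.0003  0.0083 -0.0128] turn [-0.054 -0.003  0.025] F [0.3 0.5 0.4] w 0.2
time_s: 20.3
tool_pos: [0.4935, -0.0002, 0.0643]
ee_rot: [-1.223, 1.167, -1.185]
force: [15.9, 1.4, -1.7]
gripper_width: 0.006
time_s: 20.42
tool_pos: [0.4935, -0.0007, 0.0655]
ee_rot: [-1.217, 1.161, -1.191]
force: [11.8, 1.9, -1.8]
gripper_width: 0.004
time_s: 20.55
tool_pos: [0.4935, -0.0012, 0.0666]
ee_rot: [-1.212, 1.156, -1.196]
force: [9.4, 1.2, -1.0]
gripper_width: 0.008
t 20.55 local mm [18.5 -1.5 66.6] shift now [-0.0039  0.0162 -0.0067] shift after turn [-0.0038  0.0164 -0.0062] turn [-0.278 -0.028  0.062] F [ 9.4  1.2 -1. ] w 0.7
```

```bash
python3 -m handwheel '[[[0,0,0.015],[-0.28,0,0.06]],[[0,-0.12,0],[0,0,0]],[[0,-0.14,0],[0,0,0]],[[0,-0.02,-0.12],[0,0,0]],[[0,0,-0.09],[0,0,0]],[[0,0,0],[0,0,0]]]' 1;  python3 - <<'E'
from h import *
p=[.475,-.0005,.044]
togo(p,(16,0,60))
cal=calibration("wrist"); im=camera("wrist")[:,:,::-1]; cv2.imwrite("pics/w8.png",im)
for x in(0,6,10): print(x,proj("wrist",place(p,[(x,0,48),(x,0,61),(x,13,48),(x,-13,48)]),cal).round(0).tolist())
print("roof edge",proj("wrist",place(p,[(0,0,78),(0,0,66)]),cal).round(0).tolist())
u,v=proj("wrist",place(p,[(3,0,61)]),cal)[0].astype(int); print(u,v)
v0=max(0,v-75);u0=max(0,u-100); cv2.imwrite("pics/c8.png",cv2.resize(im[v0:v0+150,u0:u0+200],None,fx=4,fy=4,interpolation=cv2.INTER_CUBIC)); print(u0,v0)
E
```

```text
time_s: 21.3
tool_pos: [0.4124, -0.0046, 0.1838]
ee_rot: [-1.228, 1.177, -1.181]
force: [0.2, 0.6, -0.6]
gripper_width: 0.006
t 21.3 local mm [-62.7  -1.4 183.8] shift now [-0.0044  0.3099  0.1962] shift after turn [-0.0034  0.3096  0.1967] turn [-0.017 -0.031  0.012] F [ 0.2  0.6 -0.6] w 0.6
0 [[281.0, 119.0], [281.0, 120.0], [263.0, 119.0], [300.0, 119.0]]
6 [[281.0, 111.0], [281.0, 111.0], [263.0, 111.0], [300.0, 110.0]]
10 [[281.0, 105.0], [281.0, 104.0], [263.0, 105.0], [300.0, 105.0]]
roof edge [[281.0, 121.0], [281.0, 120.0]]
281 115
181 40
```

View pics/c8.png

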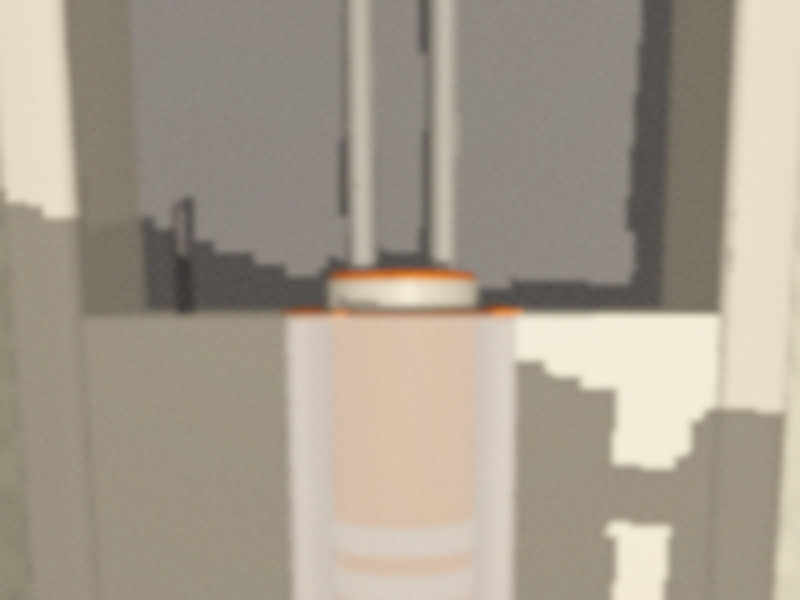

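Crop shows the second cartridge's rear about 6–7 mm outside the orange rim (row 270 against 312), as wanted for home. The first lies against it under the clear strip, with the joint at row ~563. The hard stop at 16 N agrees. Next is the hatch: fly over and behind it.

```bash
python3 -m handwheel '[[[0,-0.1,0],[0,0,0]],[[-0.002,-0.01,0.11],[0,0,0]],[[-0.002,0,0.14],[0,0,0]],[[0,0,0.14],[0,0,0]],[[0,0,0.14],[0,0,0]],[[0,0,0.01],[0,0,0]]]' 1;  python3 -c "
from h import *
camera('side');togo([.475,-.0005,.044],(152,0,155))"
```

```text
time_s: 22.1
tool_pos: [0.6404, 0.0062, 0.2285]
ee_rot: [-1.226, 1.175, -1.183]
force: [0.0, -0.3, -0.7]
gripper_width: 0.005
t 22.15 local mm [164.5  -0.5 228.8] shift now [-0.0014  0.1843 -0.0321] shift after turn [-0.0012  0.1844 -0.0312] turn [-0.046 -0.038  0.018] F [-0.7  0.3 -0.3] w 0.6
```

```bash
python3 -m handwheel '[[[0,0.1,0],[0,0,0]],[[0,0.08,0],[0,-0.04,0]],[[0,0.004,0],[0,0,0]],[[0,0,-0.04],[0,0,0]],[[0,0,-0.04],[0,0,0]],[[0,-0.01,-0.04],[0,0,0]],[[0,0,0],[0,0,0]]]' 1;  python3 -c "
from h import *
togo([.475,-.0005,.044],(88,0,167))"
```

```text
time_s: 23.02
tool_pos: [0.5909, 0.0039, 0.1648]
ee_rot: [-1.22, 1.163, -1.188]
force: [0.4, -0.4, 0.1]
gripper_width: 0.003
t 23.02 local mm [116.   -0.7 164.8] shift now [-0.0017 -0.0067 -0.07  ] shift after turn [-0.0017 -0.0055 -0.0701] turn [-0.166 -0.003  0.042] F [ 0.4 -0.4  0.1] w 0.3
```

```bash
python3 -m handwheel '[[[0,-0.003,-0.035],[-0.15,0,0]],[[0,-0.003,-0.035],[0,0,0]],[[0,0.007,-0.025],[0,0,0]],[[0,0.007,-0.025],[0,0,0]],[[0,0.012,-0.02],[0,0,0]]]' 1;  python3 -c "
from h import *
togo([.475,-.0005,.044],(50,0,150)); cv2.imwrite('pics/sd9.png',cv2.resize(camera('side')[180:320,220:400,::-1],None,fx=4,fy=4,interpolation=cv2.INTER_CUBIC))"
```

```text
time_s: 23.65
tool_pos: [0.5349, 0.001, 0.158]
ee_rot: [-1.228, 1.169, -1.185]
force: [1.9, -0.5, 0.2]
gripper_width: 0.008
t 23.65 local mm [ 59.9  -1.1 158. ] shift now [-0.0029  0.0199 -0.0249] shift after turn [-0.0028  0.0201 -0.0247] turn [-0.078 -0.004  0.056] F [ 1.9 -0.5  0.2] w 0.7
```

View pics/sd9.png

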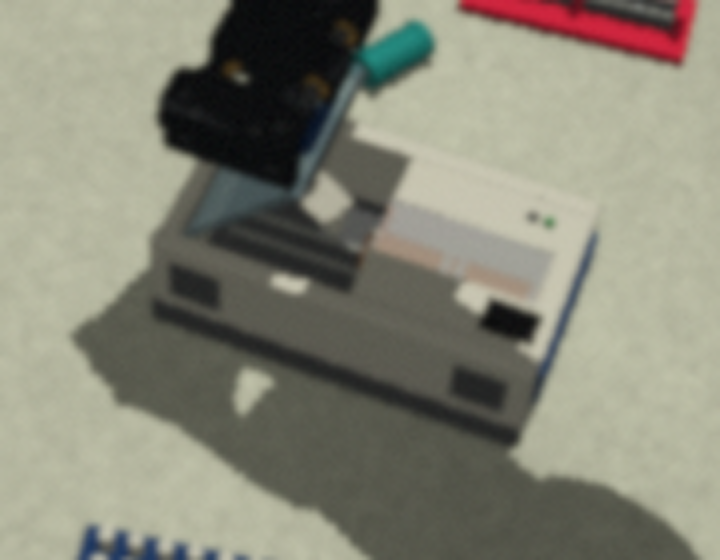

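Hatch is leaning over towards -x in front of the gripper, about (320,130) in the crop. Both cartridges show through the strip. Continuing down.

```bash
python3 -m handwheel '[[[-0.002,0.02,-0.025],[0,0,0]],[[0,0.02,-0.018],[0,0,0]],[[0,0.02,-0.018],[0,0,0]],[[0,0.02,-0.013],[0,0,0]],[[0,0.02,-0.013],[0,0,0]]]' 1;  python3 -c "
from h import *
togo([.475,-.0005,.044],(15,0,104))"
```

```text
time_s: 24.32
tool_pos: [0.4988, -0.0003, 0.1158]
ee_rot: [-1.227, 1.168, -1.186]
force: [3.0, -0.7, 1.9]
gripper_width: 0.001
t 24.32 local mm [ 23.8  -0.9 115.8] shift now [-0.0024  0.0292 -0.0222] shift after turn [-0.0022  0.0294 -0.022 ] turn [-0.087 -0.005  0.062] F [ 3.  -0.7  1.9] w 0.1
```

```bash
python3 -m handwheel '[[[-0.002,0.014,-0.011],[0,0,0]],[[0,0.014,-0.009],[0,0,0]],[[0,0.012,0],[0,0,0]],[[0,0.012,0],[0,0,0]],[[0,0.01,0],[0,0,0]]]' 1;  python3 -c "
from h import *
togo([.475,-.0005,.044],(15,0,97))"
```

```text
time_s: 24.95
tool_pos: [0.4899, 0.0, 0.0964]
ee_rot: [-1.228, 1.164, -1.188]
force: [-22.1, 1.8, 67.8]
gripper_width: 0.007
t 24.95 local mm [14.9 -0.2 96.4] shift now [-0.0004 -0.0016  0.0003] shift after turn [-0.0004 -0.0016  0.0003] turn [-0.113  0.007  0.084] F [-22.1   1.8  67.8] w 0.6
```

```bash
python3 -m handwheel '[[[0,-0.05,0],[0,0,0]],[[0,-0.15,0],[0,0,0]],[[0,-0.15,-0.05],[0,0,0]],[[0.1,0,-0.1],[0,0,0]],[[0.1,0,-0.1],[0,0,0]],[[0.1,0,-0.1],[0,0,0]],[[0,0,0],[0,0,0]],[[0,0,0],[0,0,0]],[[0,0,0],[0,0,0]],[[0,0,0],[0,0,0]],[[0,0,0],[0,0,0]],[[0,0,0],[0,0,0]]]' 1;  python3 - <<'E'
from h import *
togo([.475,-.0005,.044],(15,0,97))
a=camera("scene")[100:360,110:430,::-1]; b=camera("side")[130:370,140:400,::-1]
o=np.zeros((600,800,3),np.uint8)
a=cv2.resize(a,(500,406),interpolation=cv2.INTER_CUBIC); o[:406,:500]=a
b=cv2.resize(b,(300,277),interpolation=cv2.INTER_CUBIC); o[:277,500:]=b
cv2.imwrite("pics/f.png",o)
E
```

```text
time_s: 26.45
tool_pos: [0.3492, -0.1247, 0.2379]
ee_rot: [-1.236, 1.167, -1.175]
force: [0.4, 0.5, -0.2]
gripper_width: 0.009
t 26.45 local mm [-131.1 -118.5  237.9] shift now [-0.295   0.3514  0.3673] shift after turn [-0.2963  0.3523  0.3653] turn [-0.012  0.081  0.048] F [ 0.4  0.5 -0.2] w 0.8
```

The viewer limit is reached, so I check numerically: the pad's position against the first (latched) pictures, and the bystanders' colour blobs.

```bash
python3 - <<'E'
from h import *
B={"pad/blue":((105,90,40),(125,255,255)),"green":((50,90,30),(75,255,255)),"turq":((80,150,60),(93,255,255)),"purple":((130,90,30),(150,255,255)),"orange":((5,180,90),(16,255,255))}
roi={"scene":(165,205,240,300),"side":(215,260,285,335)}
for n in("scene","side"):
    ims=[cv2.imread(f"pics/{n}0.png"),camera(n)[:,:,::-1]]
    for k,(lo,hi) in B.items():
        for im in ims:
            m=cv2.inRange(cv2.cvtColor(np.ascontiguousarray(im),cv2.COLOR_BGR2HSV),lo,hi)
            if k[0]=="p" and "blue" in k:
                z=np.zeros_like(m);a,b,c,d=roi[n];z[a:b,c:d]=m[a:b,c:d];m=z
            elif n=="scene": m[:100]=0; m[:,430:]=0
            else: m[:120]=0
            M=cv2.moments(m,True); print(n,k,int(M["m00"]),(round(M["m10"]/max(M["m00"],1),1),round(M["m01"]/max(M["m00"],1),1)))
# latched vs pressed: is pad edge stable over time?
d=[camera("side")[200:300,240:380].astype(int) for _ in range(2)]; print("motion",np.abs(d[0]-d[1]).mean())
E
```

```text
scene pad/blue 93 (264.3, 183.5)
scene pad/blue 92 (264.4, 183.3)
scene green 1373 (217.4, 323.8)
scene green 1379 (217.3, 323.7)
scene turq 189 (219.3, 249.2)
scene turq 194 (219.3, 249.3)
scene purple 289 (125.7, 283.2)
scene purple 290 (125.7, 283.2)
scene orange 282 (157.3, 241.1)
scene orange 0 (0.0, 0.0)
side pad/blue 137 (309.4, 232.9)
side pad/blue 130 (309.1, 232.9)
side green 700 (283.1, 149.6)
side green 696 (283.1, 149.6)
side turq 127 (318.6, 192.7)
side turq 127 (318.6, 192.7)
side purple 124 (365.0, 150.4)
side purple 124 (365.0, 150.4)
side orange 168 (366.1, 172.2)
side orange 0 (0.0, 0.0)
motion 0.940952380952381
```

```bash
python3 -c "
from cell import *
print(sign_off())"
```

```text
the job is handed in; nothing more can be done
None
```

The job is done and handed in at about 27 s of the 72 s allowed. I pressed the hatch open and fed both orange cartridges into the tube, the second pushing the first. I then swung the hatch shut and pressed it until it latched.

**Cartridges:** the feed met a hard stop at about 16 N. The picture then showed the second cartridge 6–7 mm outside the rim (6 wanted), touching the first; it can't tell less than about 1 mm. I did not look into the tube again after shutting the hatch.

**Hatch:** over a second after release, the blue pad was within 0.3 px of its first, latched position in both views.

**Other things:** the green rack and both look-alikes had not moved by more than about 0.1 px. I did not measure the tip box and bottle at the end; the arm never went near them.

**Problems:**
- The closing press peaked near 70 N at the fingertips, far above the 15 N needed but under the 120 N wrist limit.
- The last picture could not be viewed because the limit of 12 was reached, so the final checks are from pixel measurements only.

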